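# Set the whetstone out of its slide-lid box

### The job

Get the whetstone ready for sharpening. Open its wooden box under the dish rack - the lid slides out towards the robot once its front end is lifted over the stop lip - and lay the lid flat on the bare counter, pull side up. Then lift the stone out and lay it flat and straight on the bed of the stone holder, and push the holder's sliding jaw up until the stone is held snugly against the fixed stop, without knocking the rack or shifting anything else on the counter.

Things in the scene. Friction and masses are not known exactly. Their poses are not given: they have to be found in the camera images.
- rack: steel wire dish rack, fixed; four legs carry one level wire deck 240 (x) x 380 mm (y), 280 mm above the counter; two upturned bowls and a cup stand on the deck's two ends. Origin: on the counter under the middle of the deck; x points away from the robot (front rod and legs at x = -120 mm, legs at y +-190 mm), z up
- rack_edge (a point): middle of the rack's front rod (10 mm thick), 280 mm above the counter. It overhangs the box: it is about 10 mm nearer to the robot than the middle of the lid's pull, so a tool coming straight down on the pull or the stone meets the rack; one leaning back towards the robot by 22 to 40 degrees passes in under the rod
- stone_box: pale wooden whetstone box, fixed, 160 (x) x 136 (y) x 58.5 mm high, walls 8 mm. Origin: centre of its underside; x points to its closed back, away from the robot; z up; the lid comes out along -x. Inside, the floor is at 8 mm and two cork cross bearers carry the stone at 18 mm
- box_lip (a point): middle of the top of the box's front wall (wall from x = -80 to -72 mm), the stop lip: 48.5 mm above the counter, 4.5 mm above the ledges the lid lies on, so it blocks the flat lid
- box_groove (a point): front end of the left groove, on its ledge (box x = 0, y = +57, z = 44 mm); the right one is at y = -57 mm. Ledges run the whole length at 44 mm, 108 mm apart; side walls are 120 mm apart, 52.5 mm high. From here to the back wall only (x 0 to 72 mm) a rail overhangs each ledge by 7 mm, underside 52.5 mm, so the lid's back cannot be lifted out
- lid: loose plywood lid, 141 (x) x 116 (y) x 5 mm, about 75 g, with 1.5 mm play at front and back, 2 mm at each side, 3.5 mm of height under the rails. Origin: centre of its underside; x towards the box's back, z up. Its back is free of the rails after sliding out about 70 mm; it is past the lip after about 150 mm
- lid_pull (a point): middle of the lid's wooden pull, a straight bar 40 mm long along the lid's x, 14 mm wide (y) and 24 mm tall, standing on the lid near its front end; this point is 45 mm in front of the lid's centre, 12 mm above the lid's upper face and 17 mm above its underside
- lid_front (a point): middle of the lid's front lower edge (-70.5 mm from its centre). With the back edge on the ledges this edge can be raised by 4.5 mm (just over the lip) up to 7 mm (stopped by the rails), which turns the lid by 2 to 2.8 degrees; at the pull that is 3.7 to 5.7 mm
- lid_back (a point): middle of the lid's back lower edge (+70.5 mm from its centre)
- stone: loose whetstone, a plain block 125 (x) x 50 (y) x 22 mm, about 0.32 kg, grey with a paler upper layer, lying level in the middle of the box, length along the box's length, about 29 mm free on each side of it. Origin: centre of its underside; x along its length, z up
- holder: dark steel stone holder, fixed, 215 x 60 mm, on one side of the box. Origin: on the counter; x along its length, pointing from the jaw end (nearer to the robot) to the fixed stop; z up. Its level rubber bed, 56 mm wide, has its top 16 mm above the counter, from x = -78 to +65 mm
- holder_stop (a point): middle of the upper edge of the fixed stop's inner face (holder x = +65 mm, 30 mm above the counter); the stop is a block 14 mm thick across the far end of the bed
- jaw (a joint): how far (m) the sliding jaw has been pushed towards the fixed stop: 0 fully open, at most 0.012 at the start, range 0 to 0.050. Jaw: a block 14 mm thick, 54 mm wide, 16.5 to 36.5 mm above the counter, inner face at holder x = -95 mm + joint. About 3 N of friction; stays where left. Jaw-to-stop opening is 160 mm minus this value, so it is home on the 125 mm stone at about 0.035
- jaw_back (a point): middle of the jaw's outer upright face, the one to push on, along the holder's +x; 26.5 mm above the counter; moves with the jaw. Behind it the holder's base plate goes on at 12 to 16 mm height to holder x = -130 mm
- board: wooden cutting board, fixed, 210 x 150 x 14 mm, at the other side of the box from the holder; origin: centre of its underside, x along its length
- knife: kitchen knife lying on the cutting board, about 320 mm long, black handle; origin: on its underside between handle and blade, x towards the tip
- mug: white mug, radius 40, height 90 mm, under the rack beside the box; origin: centre of its foot
- jar: glass jar with a steel cap, radius 34, height 95 mm, under the rack beside the box; origin: centre of its foot
- soap: amber bottle, radius 32, height 190 mm, at the back left; origin: centre of its foot
- dish: small white bowl, radius 60, height 45 mm, at the back right; origin: centre of its foot
- flattener: grey flattening block, 75 x 45 x 22 mm, shorter than the whetstone, on the counter in front to one side; origin: centre of its underside
- spoon: steel spoon lying on the counter in front, about 200 mm long; origin: at its middle, underside

How it is judged (in metres and radians):
On the way, in this order (a step that is already met when the one before it is completed fails the run):
1. the lid's front end is over the stop lip and the lid is sliding out, its back still in the grooves (z of lid_front in the frame of stone_box above 0.047 m and x of lid in the frame of stone_box between -0.06 and -0.012 m and z of lid_back in the frame of stone_box below 0.0525 m), for 0.05 s.
2. the lid lies flat on the bare counter, pull side up (height (world z) of lid below 0.006 m and angle between lid's own z axis and vertical below 0.06 rad and linear speed of lid below 0.03 m/s), for 0.2 s.
3. the stone has been lifted out of the box (z of stone in the frame of stone_box above 0.05 m), for 0.1 s.
4. the stone lies flat and straight on the holder's bed, between jaw and stop (z of stone in the frame of holder between 0.012 and 0.0195 m and y of stone in the frame of holder between -0.008 and 0.008 m and angle between stone's own z axis and vertical below 0.05 rad and angle between the x axis of stone and the x axis of holder, either way round below 0.07 rad and x of stone in the frame of holder between -0.034 and 0.0055 m), for 0.2 s.
At the end, for the whole second after the job is handed in: Lid flat on the counter, pull up (within 6 mm, 3.4 degrees); stone flat on the holder's bed (within 2.9 degrees of level, 4 of straight, 8 mm of its middle line) and within 3.5 mm of the fixed stop; jaw within 3 mm of the stone (joint 0.0322 to 0.038); both at rest (height (world z) of lid below 0.006 m and angle between lid's own z axis and vertical below 0.06 rad and z of stone in the frame of holder between 0.012 and 0.0195 m and y of stone in the frame of holder between -0.008 and 0.008 m and angle between stone's own z axis and vertical below 0.05 rad and angle between the x axis of stone and the x axis of holder, either way round below 0.07 rad and x of stone in the frame of holder between -0.001 and 0.0055 m and value of joint jaw between 0.0322 and 0.038 m and linear speed of each of stone, lid below 0.02 m/s); the robot touches nothing.
It fails at once if a bystander (knife, mug, jar, soap bottle, bowl, flattening block or spoon) is shifted by more than 25 mm (distance of any of knife, mug, jar, soap, dish, flattener, spoon from where it was at the start of the episode above 0.025 m).
It fails at once if the robot knocks the dish rack (over 20 N) (contact force between any of the arm, the fingers and rack above 20 N).
It also fails if it takes over 72 s, if anything falls off the work surface, if the arm or the gripper's body presses on something with over 40 N, if the wrist force passes 120 N, or if a joint passes its speed limit or range.

### The arm

A 6-joint arm with a two-finger parallel gripper is mounted at the origin on the work surface. World frame = base frame: x ahead of the robot, y to its left, z up, the work surface at z = 0. Lengths are in m, angles in degrees, forces in N, time in s.
With the tool pointing down it reaches from about 0.25 to 0.725 m from the base axis. Payload 9.7 kg.
Tool frame: the origin (TCP) lies at the very end of the fingers, on their centre line; the grasp point (between the pads) lies grasp_offset behind it (grasp_offset is the distance from the TCP to the grasp point, in m); z points along the fingers, y is the line along which they close (so a half turn about z gives the same grasp; the last joint's range is limited). The gripper opens to 85 mm and grips with 20 to 120 N. Pads are 22 mm wide; open, the fingers measure 114 mm over their backs; the gripper's body (76 mm by 85 mm) begins 54 mm behind the grasp point. The pads swing forward as they close: fully open they stand 13 mm farther back than shut.
Start: joints at [69.958, 4.979, 10.078, 95.1, 0, 90], TCP at [0.188, 0.517, 0.231] pointing down, gripper open.
Joint ranges: [-179.16, 179.16], [-48.56, 103.87], [-65.8, 70.77], [-126.05, 130.52], [-82.76, 87.17], [-180, 180]. Speed limits (degrees/s): [127.2, 127.2, 147.25, 180, 180, 180].

### API

Orientations are given as [roll, pitch, yaw] about the fixed x, y, z axes, in that order (R = Rz(yaw) Ry(pitch) Rx(roll)).
In Python, from workcell import get_obs, camera, calibration, job_done, recognise, cut_out, mark_of, grasp_offset gives the robot as it stands.
- The arm moves only by the tool servo_tool, never from a script. Its argument "moves" is a list of rows, each a list of 3 entries, a list of its own where there are three numbers: the turn, a rotation vector about the tool's x, y, z in degrees, then the shift along the tool's x, y, z in m, then the opening in per cent of the stroke, from 0 (shut) to 100 (fully open). In form: [[[ax, ay, az], [x, y, z], claw], ...]. A call has 1 to 12 rows; each row shifts and turns the commanded pose from where the row before left it, along the tool's axes as they then stand; what a row does not reach is not made up. A row lasts 1/10 s, in which the tool goes at most 50 mm and 8.59 degrees, less where a joint would pass 70% of its speed; a pose out of reach is approached as far as the arm can. A call is refused whole if a number of a shift passes 0.05 or a number of a turn 8.59, either way. A call with a gripper value outside its range is refused whole. The fingers move at their own pace and stop on an object; "force" is the grip in N (left out, the last holds). Time passes only in rows, so rows that do not move let the fingers close. It gives the time, the measured TCP pose, the force, the opening and the grip force at its end, in the units of the state.
- get_obs(): the state, without advancing time (a new reading comes with each control period).
- camera(name): name is "scene" or "top" or "wrist"; returns (picture, depth): 400x640x3 uint8, red, green, blue; 400x640 float32, m along the optical axis (not along the pixel's ray), 0 where there is no reading.
- calibration(name): a dict with "camera_matrix" (3x3 intrinsics, pixels), "R" (3x3) and "t" (3): a world point X has camera coordinates R X + t. Camera axes: x right, y down, z forward; pixel columns grow to the right and rows downward; lengths in m; the calibration is good to about 2 mm. The wrist camera is an equidistant fisheye: a pixel r from the principal point sees the ray r / f radians off the axis. A picture is of the moment at which its call begins: read the wrist's pose just before it. calibration takes no time and is no camera call; for the wrist camera it gives the pose at the moment of the call.
- job_done(): hands the job in; it is judged then, once.
Trained networks look in the newest picture that a camera, given by its name, has taken for a name from the list of things; names that differ only in an ending like _2 or _b are one class to them, and where a whole thing is asked for, a point or a joint stands for the part that bears it (a point fixed in the world has none). Each returns a list of dicts, best first, with "score" (0 to 1); they miss things now and then, are a little off and sometimes report something else, mostly with a low value. They report only what shows in the picture. A call takes as long as a camera call.
- recognise(name, camera): "xyz" ([x, y, z] in m, in the coordinates of the camera as it stood for that picture, good to about 4 mm: the middle of the surface that is visible of it).
- cut_out(name, camera): "mask" (400x640 bool, what is visible of it).
- mark_of(name, camera): "xyz" ([x, y, z] in m, in the coordinates of the camera as it stood for that picture, good to about 4 mm: a listed point, or the origin of a listed thing).
The state is a dict: "time": time; "q": joint angles; "qd": joint speeds; "joint_efforts": joint torques, N m; "ee_pos": TCP position; "tcp_rot": TCP orientation; "wrist_force": force on the tool from outside, world axes, zero at the start; "torque": the same for the moment, N m; "opening": finger opening in m; "grasp_force": force on a finger pad.
Only numpy, scipy, OpenCV 4.12 (cv2) and the standard library are available. Lean on these libraries where they do the work, as an engineer would, in place of code of your own. Each camera call takes 0.05 s, during which the arm holds its last target. There are 200 camera calls.

## Working session

There is one attempt and no reset: what is moved stays moved. The work goes in short steps, Python scripts to look and compute and a tool call to move; the robot and the scene stay as the last step left them, time stands still between calls to the robot, and variables do not carry over. Pictures are saved under pics/ and viewed, at most 10 in all, crops included, and the job is handed in when it is done.

Besides the shell and the picture viewer there is one more tool, called after "Emit:" as a command line: name --argument value ..., lists and objects as JSON in quotes. servo_tool: Moves the arm, as the interface text tells. Its arguments: {"type":"object","properties":{"moves":{"type":"array"},"force":{"type":"number"}},"required":["moves"]}

```bash
mkdir -p pics
cat > h.py <<'E'
import numpy as np, cv2
from scipy.spatial.transform import Rotation as Ro
from workcell import *
def w(cam,p):
    c=calibration(cam); return np.array(c["R"]).T@(np.array(p)-np.array(c["t"]))
def cloud(cam,depth):
    c=calibration(cam);K=np.array(c["camera_matrix"]);v,u=np.mgrid[0:400,0:640]
    P=np.stack([(u-K[0,2])/K[0,0]*depth,(v-K[1,2])/K[1,1]*depth,depth],-1)
    return (P-np.array(c["t"]))@np.array(c["R"])
def st():
    o=get_obs(); print({k:np.round(o[k],4).tolist() for k in("time","q","ee_pos","tcp_rot","wrist_force","opening","grasp_force")})
    return o
E
python3 - <<'E'
from h import *
o=st(); print(grasp_offset if not callable(grasp_offset) else grasp_offset())
for cam in("scene","top"):
    p,d=camera(cam); cv2.imwrite(f"pics/{cam}0.png",p[:,:,::-1])
    c=calibration(cam);print(cam,"campos",np.round(-np.array(c["R"]).T@np.array(c["t"]),3))
    for n in "rack rack_edge stone_box box_lip box_groove lid lid_pull lid_front lid_back holder holder_stop jaw_back board knife mug jar soap dish flattener spoon".split():
        r=mark_of(n,cam)
        print(n,[(np.round(w(cam,x["xyz"]),3).tolist(),round(x["score"],2)) for x in r[:2]])
E
```

```text
{'time': 0.0, 'q': [69.9567, 5.0113, 10.0338, 95.0994, 0.0024, 89.9996], 'ee_pos': [0.1884, 0.5165, 0.2306], 'tcp_rot': [-179.9231, -0.0024, 159.9571], 'wrist_force': [-0.6847, 0.4492, -0.478], 'opening': 0.0854, 'grasp_force': 0.0}
0.0187
scene campos [0.862 0.838 1.482]
rack []
rack_edge [([0.583, -0.009, 0.285], 0.64)]
stone_box [([0.638, 0.002, -0.001], 0.73), ([0.75, -0.117, 0.003], 0.68)]
box_lip [([0.301, -0.197, 0.0], 0.65), ([0.565, -0.003, 0.051], 0.54)]
box_groove [([0.634, 0.061, 0.043], 0.74), ([0.656, 0.472, -0.0], 0.19)]
lid [([0.64, 0.002, 0.043], 0.85)]
lid_pull [([0.6, -0.0, 0.06], 0.78), ([0.634, 0.059, 0.041], 0.48)]
lid_front [([0.572, -0.005, 0.044], 0.86)]
lid_back []
holder [([0.479, 0.336, -0.002], 0.88)]
holder_stop [([0.541, 0.341, 0.028], 0.93), ([0.309, 0.219, 0.006], 0.38)]
jaw_back [([0.376, 0.341, 0.028], 0.59)]
board [([0.507, -0.348, 0.002], 0.82)]
knife [([0.485, -0.326, 0.013], 0.59)]
mug [([0.719, 0.155, -0.002], 0.76)]
jar [([0.75, -0.119, -0.002], 0.74), ([0.573, -0.005, 0.046], 0.63)]
soap [([0.658, 0.473, -0.0], 0.58)]
dish [([0.629, -0.482, -
[... 439 characters left out ...]
]
lid_front [([0.573, -0.003, 0.048], 0.82), ([0.634, -0.477, 0.005], 0.53)]
lid_back [([0.711, 0.013, 0.046], 0.68), ([0.642, 0.007, 0.045], 0.33)]
holder [([0.479, 0.344, 0.001], 0.83)]
holder_stop [([0.54, 0.342, 0.033], 0.58), ([0.485, -0.32, 0.019], 0.28)]
jaw_back [([0.375, 0.342, 0.03], 0.43)]
board [([0.502, -0.342, 0.004], 0.91)]
knife [([0.486, -0.32, 0.019], 0.77)]
mug [([0.717, 0.157, 0.002], 0.72), ([0.504, -0.343, 0.004], 0.26)]
jar [([0.744, -0.119, -0.001], 0.78), ([0.541, 0.338, 0.034], 0.24)]
soap [([0.659, 0.474, 0.001], 0.93)]
dish [([0.635, -0.474, 0.004], 0.75), ([0.745, -0.116, 0.002], 0.22)]
flattener [([0.308, 0.225, 0.0], 0.6)]
spoon [([0.301, -0.194, 0.005], 0.84)]
```

View pics/top0.png

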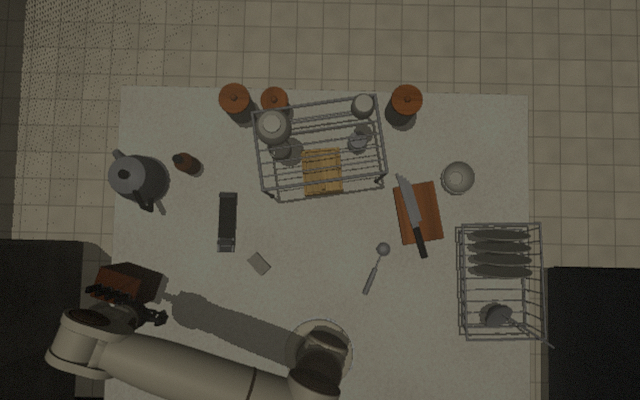

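```bash
cat >> h.py <<'E'
def rect(cam,name,d,zlo,zhi,idx=0):
    m=cut_out(name,cam)
    if not m: return None
    P=cloud(cam,d)[m[0]["mask"]&(d>0)]; P=P[(P[:,2]>zlo)&(P[:,2]<zhi)]
    (c,s,a)=cv2.minAreaRect((P[:,:2]*1000).astype(np.float32)); return np.round(c,1),np.round(s,1),round(a,2),np.round(np.median(P[:,2]),4),len(P)
E
python3 - <<'E'
from h import *
for cam in("top","scene"):
    p,d=camera(cam)
    for n,lo,hi in(("lid",.042,.053),("lid_pull",.062,.08),("lid_pull",.03,.09),("stone_box",.04,.06),("holder",.006,.04),("holder",.0135,.0195),("jaw_back",.02,.045),("holder_stop",.02,.045),("spoon",-.01,.03),("flattener",.0,.03),("rack_edge",.2,.3)):
        print(cam,n,lo,rect(cam,n,d,lo,hi))
E
```

```text
top lid 0.042 (array([641.9,   8.6]), array([140.9, 116.4]), 7.21, np.float64(0.0494), 659)
top lid_pull 0.062 (array([631.9,  24.5]), array([122.4,  83.1]), 67.66, np.float64(0.0742), 38)
top lid_pull 0.03 (array([640.7,   4.2]), array([147. , 120.7]), 4.76, np.float64(0.0511), 1084)
top stone_box 0.04 (array([641.7,   5.5]), array([161.1, 136. ]), 6.21, np.float64(0.0537), 289)
top holder 0.006 (array([455.5, 342.1]), array([211.9,  66.6]), 0.04, np.float64(0.0184), 1002)
top holder 0.0135 (array([455.7, 340.3]), array([ 60.7, 211.7]), 89.89, np.float64(0.0169), 443)
top jaw_back 0.02 (array([380.8, 340.4]), array([18.3, 53.4]), 1.4, np.float64(0.0381), 74)
top holder_stop 0.02 (array([455.5, 338.6]), array([210.3,  60.1]), 0.28, np.float64(0.0239), 399)
top spoon -0.01 (array([ 303.1, -201. ]), array([ 51.7, 196.2]), 73.35, np.float64(0.0143), 333)
top flattener 0.0 (array([312.9, 220.3]), array([72.8, 42.6]), 44.49, np.float64(0.0231), 236)
top rack_edge 0.2 (array([703.4,  15.1]), array([250.9, 390.4]), 9.65, np.float64(0.2849), 2006)
scene lid 0.042 (array([612. ,  -1.4]), arra
[... 225 characters left out ...]
p.float64(0.0499), 467)
scene stone_box 0.04 (array([6.209e+02, 6.000e-01]), array([120.5, 140.1]), 5.78, np.float64(0.0511), 205)
scene holder 0.006 (array([631.5,  37. ]), array([0., 0.]), 0.0, np.float64(0.0396), 1)
scene holder 0.0135 (array([0., 0.]), array([0., 0.]), 0.0, np.float64(nan), 0)
scene jaw_back 0.02 (array([664.5, 489.8]), array([26.9, 62.1]), 60.97, np.float64(0.0327), 43)
scene holder_stop 0.02 None
scene spoon -0.01 (array([670.9, 482.9]), array([27.2, 65.2]), 35.79, np.float64(0.0188), 38)
scene flattener 0.0 (array([311.2, 219.5]), array([78.7, 45. ]), 43.37, np.float64(0.022), 257)
scene rack_edge 0.2 (array([702.6,  13.5]), array([250.8, 393. ]), 9.63, np.float64(0.2839), 1259)
  return _methods._mean(a, axis=axis, dtype=dtype,
  ret = ret.dtype.type(ret / rcount)
```

The top view shows the rack at about (320,145), with the lidded box under it at (322,170). The holder is at (227,222) and the board and knife at (415,210). The counter in front of the box, around (310,240), is bare, so the lid can go there.

```bash
cat >> h.py <<'E'
def goal(yaw,lean,pos):
    "tool y = yaw'd world y, tool leaning back by lean deg; print turn (tool rotvec), then shift in turned tool axes, and shift in present axes"
    R=Ro.from_euler('z',yaw,degrees=True)*Ro.from_euler('z',180,degrees=True)*Ro.from_euler('x',180,degrees=True)*Ro.from_euler('y',-lean,degrees=True)
    o=get_obs(); C=Ro.from_euler('xyz',o["tcp_rot"],degrees=True); dp=np.array(pos)-o["ee_pos"]
    print("pos",np.round(o["ee_pos"],4),"F",np.round(o["wrist_force"],1),"open",round(o["opening"],4),"t",o["time"])
    print("turn",np.round((C.inv()*R).as_rotvec(degrees=True),2),"shift after turn",np.round(R.inv().apply(dp),4),"before turn",np.round(C.inv().apply(dp),4))
E
python3 - <<'E'
from h import *
goal(6.5,30,[.44,-.02,.23])
o=get_obs();c=calibration("wrist");C=Ro.from_euler('xyz',o["tcp_rot"],degrees=True).as_matrix()
print(C.T@(-np.array(c["R"]).T@np.array(c["t"])-o["ee_pos"]), (np.array(c["R"])@C).round(2).tolist())
E
```

```text
pos [0.1885 0.5167 0.2313] F [ 0.2  0.1 -0.2] open 0.0856 t 3.3
turn [ -6.95 -29.46 -25.93] shift after turn [-0.1632 -0.5617  0.0957] before turn [-0.4202 -0.418   0.0013]
[ 0.07663407 -0.00017807 -0.14292917] [[0.0, 1.0, 0.0], [-0.95, 0.0, -0.3], [-0.3, -0.0, 0.95]]
```

Emit:
servo_tool --moves '[[[0, 0, 0], [-0.035, -0.035, 0], 40], [[0, 0, 0], [-0.035, -0.035, 0], 40], [[0, 0, 0], [-0.035, -0.035, 0], 40], [[0, 0, 0], [-0.035, -0.035, 0], 40], [[0, 0, 0], [-0.035, -0.035, 0], 40], [[0, 0, 0], [-0.035, -0.035, 0], 40], [[0, 0, 0], [-0.035, -0.035, 0], 40], [[0, 0, 0], [-0.035, -0.035, 0], 40], [[0, 0, 0], [-0.035, -0.035, 0], 40], [[0, 0, 0], [-0.035, -0.035, 0], 40], [[0, 0, 0], [-0.035, -0.035, 0], 40], [[0, 0, 0], [-0.035, -0.035, 0], 40]]' --force 40

```text
time: 4.5
ee_pos: [0.4395, -0.024, 0.2316]
tcp_rot: [180.0, 0.1, 159.9]
wrist_force: [0.8, 1.0, 0.5]
opening: 0.0343
grasp_force: 0.0
```

Emit:
servo_tool --moves '[[[-1.4, -5.9, -5.2], [0, 0, 0], 40], [[-1.4, -5.9, -5.2], [0, 0, 0], 40], [[-1.4, -5.9, -5.2], [0, 0, 0], 40], [[-1.4, -5.9, -5.2], [0, 0, 0], 40], [[-1.4, -5.9, -5.2], [0, 0, 0], 40], [[0, 0, 0], [0, 0, 0], 40], [[0, 0, 0], [0, 0, 0], 40]]'

```text
time: 5.2
ee_pos: [0.4388, -0.0221, 0.2319]
tcp_rot: [180.0, 30.0, -173.6]
wrist_force: [0.1, -0.1, 0.2]
opening: 0.0344
grasp_force: 0.0
```

Run:
```python
from h import *
goal(6.5,30,[.534,-.006,.171])
p,d=camera("wrist"); cv2.imwrite("pics/w1.png",p[:,:,::-1])
for n in("lid_pull","lid_front","lid","box_lip"):
    print(n,[(np.round(w("wrist",x["xyz"]),4).tolist(),round(x["score"],2)) for x in mark_of(n,"wrist")[:2]])
```

```text
pos [ 0.4388 -0.0221  0.2319] F [ 0.1 -0.1  0.2] open 0.0344 t 5.2
turn [-0.02  0.04 -0.11] shift after turn [-0.0531  0.0053  0.101 ] before turn [-0.053   0.0054  0.101 ]
lid_pull [([0.5976, -0.003, 0.0608], 0.93), ([0.6551, 0.4692, -0.0072], 0.19)]
lid_front [([0.5738, -0.0034, 0.0444], 0.86)]
lid [([0.6418, 0.0086, 0.0428], 0.92)]
box_lip [([0.5713, -0.0051, 0.0491], 0.9)]
```

Emit:
servo_tool --moves '[[[0, 0, 0], [-0.018, 0.0015, 0.034], 40], [[0, 0, 0], [-0.018, 0.0015, 0.034], 40], [[0, 0, 0], [-0.017, 0.0015, 0.033], 40], [[0, 0, 0], [0, 0, 0], 40]]'

```text
time: 5.85
ee_pos: [0.5354, -0.0054, 0.1654]
tcp_rot: [179.9, 29.6, -173.4]
wrist_force: [-1.6, -0.0, -1.0]
opening: 0.0343
grasp_force: 0.0
```

```bash
cat >> h.py <<'E'
def wcloud(d,c):
    K=np.array(c["camera_matrix"]);v,u=np.mgrid[0:400,0:640]
    x=(u-K[0,2])/K[0,0];y=(v-K[1,2])/K[1,1];r=np.hypot(x,y)+1e-9;t=np.tan(np.minimum(r,1.45))/r
    P=np.stack([x*t*d,y*t*d,d],-1); return (P-np.array(c["t"]))@np.array(c["R"])
E
python3 - <<'E'
from h import *
goal(6.5,30,[.599,.001,.058])
c=calibration("wrist");p,d=camera("wrist"); cv2.imwrite("pics/w1.png",p[:,:,::-1])
W=wcloud(d,c)
box=(abs(W[...,0]-.6)<.045)&(abs(W[...,1])<.05)&(d>0)
for lo,hi in((.060,.07),(.0695,.077)):
    P=W[box&(W[...,2]>lo)&(W[...,2]<hi)]; print(lo,len(P),cv2.minAreaRect((P[:,:2]*1000).astype(np.float32)) if len(P) else 0, np.median(P[:,2]))
for n in("lid_pull","lid_front","lid"):
    print(n,[(np.round(w("wrist",x["xyz"]),4).tolist(),round(x["score"],2)) for x in mark_of(n,"wrist")[:1]])
E
```

```text
pos [ 0.5354 -0.0054  0.1654] F [-1.6 -0.  -1. ] open 0.0343 t 5.85
turn [ 0.15 -0.38  0.05] shift after turn [-0.0017 -0.0008  0.125 ] before turn [-0.0025 -0.0012  0.1249]
0.06 136 ((576.378662109375, -3.2399821281433105), (3.0544161796569824, 13.449731826782227), 5.352767467498779) 0.0647829303241247
0.0695 572 ((596.6519775390625, -0.7722816467285156), (41.44026184082031, 13.67635726928711), 6.880019187927246) 0.07330936495096005
lid_pull [([0.5949, -0.0017, 0.063], 0.86)]
lid_front [([0.5716, -0.0074, 0.0503], 0.84)]
lid [([0.6408, 0.0049, 0.0558], 0.63)]
```

View pics/w1.png

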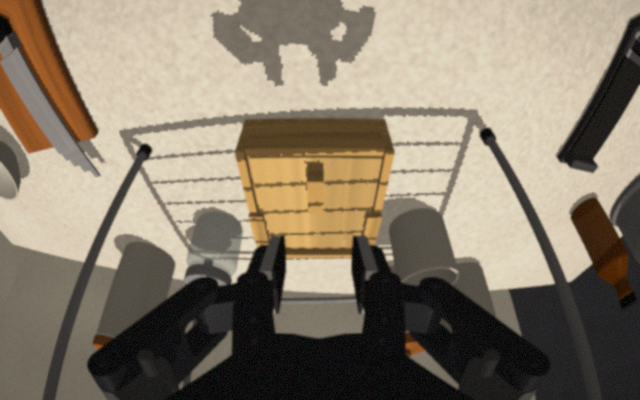

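The wrist view shows the pull at (315,170) between the fingers, with the box beneath it. The fitted pull top is at (0.597, -0.001), yaw 6.9°.

Emit:
servo_tool --moves '[[[0, 0, 0], [-0.001, -0.001, 0.03], 40], [[0, 0, 0], [-0.001, -0.001, 0.03], 40], [[0, 0, 0], [0, 0, 0.03], 40], [[0, 0, 0], [0, 0, 0.02], 40], [[0, 0, 0], [0, 0, 0.01], 40], [[0, 0, 0], [0, 0, 0.004], 40], [[0, 0, 0], [0, 0, 0], 40]]'

```text
time: 6.75
ee_pos: [0.5982, -0.001, 0.065]
tcp_rot: [180.0, 30.1, -173.4]
wrist_force: [0.1, 0.9, -0.3]
opening: 0.0344
grasp_force: 0.0
```

Run:
```python
from h import *
goal(6.5,30,[.599,-.0005,.058])
```

```text
pos [ 0.5982 -0.001   0.065 ] F [ 0.1  0.9 -0.3] open 0.0344 t 6.75
turn [0.05 0.1  0.06] shift after turn [0.0028 0.0004 0.0065] before turn [0.0028 0.0004 0.0065]
```

Emit:
servo_tool --moves '[[[0, 0, 0], [0.003, 0, 0.006], 40], [[0, 0, 0], [0, 0, 0], 10], [[0, 0, 0], [0, 0, 0], 5], [[0, 0, 0], [0, 0, 0], 5], [[0, 0, 0], [0, 0, 0], 5], [[0, 0, 0], [0, 0, 0], 5], [[0, 0, 0], [0, 0, 0], 5]]'

```text
time: 7.45
ee_pos: [0.5986, -0.0009, 0.0577]
tcp_rot: [180.0, 30.1, -173.4]
wrist_force: [-2.0, 0.1, 3.3]
opening: 0.013
grasp_force: 41.6
```

Emit:
servo_tool --moves '[[[0, 0.6, 0], [-0.0006, 0, -0.00105], 5], [[0, 0.6, 0], [-0.0006, 0, -0.00105], 5], [[0, 0.6, 0], [-0.0006, 0, -0.00105], 5], [[0, 0.6, 0], [-0.0006, 0, -0.00105], 5], [[0, 0, 0], [0, 0, 0], 5], [[0, 0, 0], [0, 0, 0], 5]]'

```text
time: 8.05
ee_pos: [0.5986, -0.0008, 0.0622]
tcp_rot: [180.0, 27.6, -173.4]
wrist_force: [1.3, 1.2, -0.2]
opening: 0.0127
grasp_force: 41.2
```

Run:
```python
from h import *
goal(6.5,27.6,[.5985,-.0009,.0625])
c=calibration("wrist");p,d=camera("wrist"); W=wcloud(d,c)
L=Ro.from_euler('z',6.7,degrees=True).inv().apply((W-[.6417,.0055,0]).reshape(-1,3)).reshape(W.shape)
for x0 in range(-90,70,8):
    s=(d>0)&(abs(abs(L[...,1])-.03)<.012)&(abs(L[...,0]*1000-x0)<4)&(L[...,2]<.07)
    if s.sum()>5: print(x0,s.sum(),np.round(np.median(L[...,2][s])*1000,1),end="; ")
```

```text
pos [ 0.5986 -0.0008  0.0622] F [ 1.3  1.2 -0.2] open 0.0127 t 8.05
turn [0.06 0.05 0.06] shift after turn [-0.0001 -0.0001 -0.0004] before turn [-0.0001 -0.0001 -0.0004]
-90 988 0.4; -82 6085 28.3; -74 1454 49.9; -66 1145 54.6; -58 937 54.3; -50 794 54.0; -42 877 53.6; -34 520 53.4; -26 380 53.1; -18 294 52.8; -10 237 52.4; -2 145 52.1; 6 89 51.9; 14 16 51.6;
```

Emit:
servo_tool --moves '[[[0, 0.1, 0], [-0.0002, 0, -0.0003], 5], [[0, 0, 0], [0.0044, 0, -0.0023], 5], [[0, 0, 0], [0.0044, 0, -0.0023], 5], [[0, 0, 0], [0.0044, 0, -0.0023], 5], [[0, 0, 0], [0.0044, 0, -0.0023], 5], [[0, 0, 0], [0.0044, 0, -0.0023], 5], [[0, 0, 0], [0, 0, 0], 5]]'

```text
time: 8.8
ee_pos: [0.5732, -0.0038, 0.0625]
tcp_rot: [180.0, 27.5, -173.4]
wrist_force: [-0.4, 0.4, -1.0]
opening: 0.0132
grasp_force: 41.3
```

Emit:
servo_tool --moves '[[[0, 0, 0], [0.0044, 0, -0.0023], 5], [[0, 0, 0], [0.0044, 0, -0.0023], 5], [[0, 0, 0], [0.0044, 0, -0.0023], 5], [[0, 0, 0], [0.0089, 0, -0.0046], 5], [[0, 0, 0], [0.0089, 0, -0.0046], 5], [[0, 0, 0], [0.0089, 0, -0.0046], 5], [[0, 0, 0], [0.0089, 0, -0.0046], 5], [[0, 0, 0], [0.0089, 0, -0.0046], 5], [[0, 0, 0], [0.0089, 0, -0.0046], 5], [[0, 0, 0], [0, 0, 0], 5]]'

```text
time: 9.8
ee_pos: [0.4981, -0.0125, 0.0624]
tcp_rot: [180.0, 27.5, -173.5]
wrist_force: [-4.6, 0.2, 7.5]
opening: 0.013
grasp_force: 42.4
```

Run:
```python
from h import *
goal(0,30,[.40,.02,.10])
goal(0,30,[.40,.02,.018])
```

```text
pos [ 0.4981 -0.0125  0.0624] F [-4.6  0.2  7.5] open 0.013 t 9.8
turn [ 3.17 -2.47  5.74] shift after turn [ 0.0661  0.0325 -0.0816] before turn [ 0.0657  0.0435 -0.0767]
pos [ 0.4981 -0.0125  0.0624] F [-4.6  0.2  7.5] open 0.013 t 9.8
turn [ 3.17 -2.47  5.74] shift after turn [ 0.1071  0.0325 -0.0106] before turn [ 0.1036  0.0435 -0.004 ]
```

Emit:
servo_tool --moves '[[[0, 0, 0], [-0.0046, 0, -0.009], 5], [[0, 0, 0], [-0.0046, 0, -0.009], 5], [[0, 0, 0], [-0.0046, 0, -0.009], 5], [[0, 0, 0], [-0.0046, 0, -0.009], 5], [[0, 0, 0], [0.021, 0.011, -0.01], 5], [[0, 0, 0], [0.021, 0.011, -0.01], 5], [[0, 0, 0], [0.021, 0.011, -0.01], 5], [[0, 0, 0], [0.021, 0.011, -0.01], 5], [[0.8, -0.6, 1.4], [0, 0, 0], 5], [[0.8, -0.6, 1.4], [0, 0, 0], 5], [[0.8, -0.6, 1.4], [0, 0, 0], 5], [[0.8, -0.6, 1.4], [0, 0, 0], 5]]'

```text
time: 11.0
ee_pos: [0.4131, 0.0214, 0.1008]
tcp_rot: [-179.9, 29.3, -179.9]
wrist_force: [0.1, -1.2, -0.5]
opening: 0.0128
grasp_force: 41.2
```

Run:
```python
from h import *
goal(0,30,[.40,.02,.018])
c=calibration("wrist");p,d=camera("wrist"); cv2.imwrite("pics/w2.png",p[:,:,::-1]);W=wcloud(d,c)
m=cut_out("lid","wrist");print([x["score"] for x in m])
P=W[m[0]["mask"]&(d>0)]
for k in range(4):
    A=np.c_[P[:,:2],np.ones(len(P))];s=np.linalg.lstsq(A,P[:,2],rcond=None)[0];e=P[:,2]-A@s;P=P[abs(e)<max(.002,1.0*e.std())]
print("slopes deg",np.degrees(np.arctan(s[:2])),"z at tcp",s@[*get_obs()["ee_pos"][:2],1],cv2.minAreaRect((P[:,:2]*1000).astype(np.float32)),len(P))
```

```text
pos [0.4131 0.0214 0.1008] F [ 0.1 -1.2 -0.5] open 0.0128 t 11.0
turn [-0.08 -0.72  0.12] shift after turn [ 0.0527 -0.0014  0.0652] before turn [ 0.0519 -0.0012  0.0658]
[0.8]
slopes deg [ 0.83319148 -0.14658192] z at tcp 0.09267347132376087 ((448.73150634765625, 21.443679809570312), (117.03929138183594, 126.9961929321289), 89.68309020996094) 11837
```

View pics/w2.png

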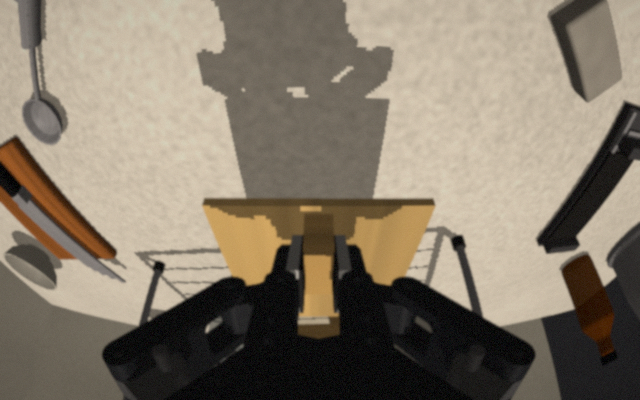

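The lid is held square by the pull. Its front edge is at row 203 and bare counter lies all round it. The slope is under 1°, so I level it and lower it.

Emit:
servo_tool --moves '[[[0, 0.8, 0], [0.0088, 0, -0.0048], 5], [[0, 0, 0], [0.0095, 0, 0.0176], 5], [[0, 0, 0], [0.0095, 0, 0.0176], 5], [[0, 0, 0], [0.0095, 0, 0.0176], 5], [[0, 0, 0], [0.0071, 0, 0.0132], 5], [[0, 0, 0], [0.0024, 0, 0.0044], 5], [[0, 0, 0], [0.0014, 0, 0.0026], 5], [[0, 0, 0], [0.0005, 0, 0.0009], 5], [[0, 0, 0], [0, 0, 0], 5]]'

```text
time: 12.0
ee_pos: [0.4074, 0.0216, 0.0172]
tcp_rot: [-179.8, 28.3, -179.8]
wrist_force: [-0.6, 0.6, -0.7]
opening: 0.013
grasp_force: 41.3
```

Emit:
servo_tool --moves '[[[0, 0, 0], [0.0005, 0, 0.0009], 5], [[0, 0, 0], [0.0005, 0, 0.0009], 5], [[0, 0, 0], [0.0005, 0, 0.0009], 5], [[0, 0, 0], [0.0003, 0, 0.0005], 5], [[0, 0, 0], [0, 0, 0], 5], [[0, 0, 0], [0, 0, 0], 5]]'

```text
time: 12.6
ee_pos: [0.4074, 0.0216, 0.0133]
tcp_rot: [-179.8, 28.3, -179.8]
wrist_force: [-0.9, 0.3, 4.4]
opening: 0.0127
grasp_force: 41.8
```

Emit:
servo_tool --moves '[[[0, 0, 0], [0, 0, 0], 20], [[0, 0, 0], [0, 0, 0], 40], [[0, 0, 0], [0, 0, 0], 40], [[0, 0, 0], [0, 0, -0.02], 40], [[0, 0, 0], [0, 0, -0.05], 40], [[0, 0, 0], [0, 0, -0.05], 40], [[0, 0, 0], [0, 0, -0.03], 40], [[0, 0, 0], [0, 0, 0], 40]]'

```text
time: 13.4
ee_pos: [0.3811, 0.0274, 0.1534]
tcp_rot: [-179.6, 26.0, -179.8]
wrist_force: [0.0, 0.8, 0.2]
opening: 0.0342
grasp_force: 0.0
```

Run:
```python
from h import *
goal(6.6,33,[.55,-.006,.17])
c=calibration("wrist");p,d=camera("wrist"); cv2.imwrite("pics/w3.png",p[:,:,::-1]);W=wcloud(d,c)
for n in("lid","stone"):
    m=cut_out(n,"wrist");print(n,[x["score"] for x in m])
    if m:
        P=W[m[0]["mask"]&(d>0)]; z=np.median(P[:,2]); P=P[abs(P[:,2]-z)<.003]; print(z,cv2.minAreaRect((P[:,:2]*1000).astype(np.float32)))
for n in("stone","stone_box","lid"):
    print(n,[(np.round(w("wrist",x["xyz"]),4).tolist(),round(x["score"],2)) for x in mark_of(n,"wrist")[:1]])
```

```text
pos [0.3811 0.0274 0.1534] F [0.  0.8 0.2] open 0.0342 t 13.4
turn [-3.58 -7.05 -5.56] shift after turn [-0.1465 -0.0525  0.0754] before turn [-0.159  -0.0335  0.0592]
lid [0.69]
0.00540120050191124 ((451.7370910644531, 21.455875396728516), (143.0330047607422, 116.55423736572266), 0.16522832214832306)
stone [0.85]
0.040381222794004676 ((647.2091674804688, 6.313755035400391), (130.77642822265625, 50.94493103027344), 6.006463050842285)
stone [([0.6369, 0.0049, 0.0089], 0.64)]
stone_box [([0.6339, 0.0054, -0.0048], 0.8)]
lid [([0.4495, 0.0219, -0.0022], 0.79)]
```

View pics/w3.png

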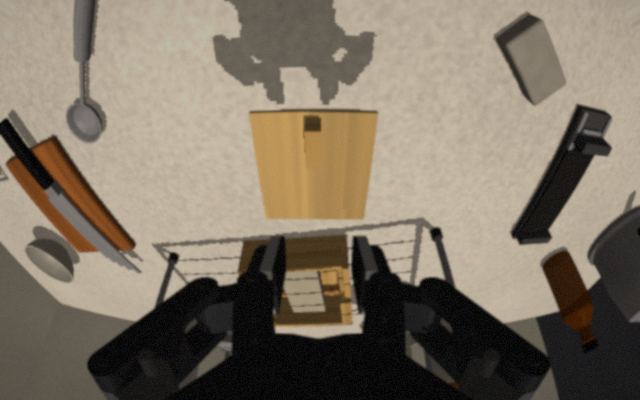

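The lid lies flat at (312,165), and the stone is visible in the open box at (303,290).

Emit:
servo_tool --moves '[[[0, 0, 0], [-0.04, -0.008, 0.014], 78], [[0, 0, 0], [-0.04, -0.008, 0.014], 78], [[0, 0, 0], [-0.04, -0.008, 0.014], 78], [[0, 0, 0], [-0.04, -0.008, 0.014], 78], [[-1.8, -3.5, -2.8], [0, 0, 0], 78], [[-1.8, -3.5, -2.8], [0, 0, 0], 78], [[0, 0, 0], [0, 0, 0], 78], [[0, 0, 0], [0, 0, 0], 78]]'

```text
time: 14.5
ee_pos: [0.5479, -0.0053, 0.1672]
tcp_rot: [180.0, 32.5, -173.5]
wrist_force: [0.6, 0.8, 0.4]
opening: 0.0663
grasp_force: 0.0
```

Run:
```python
from h import *
c=calibration("wrist");p,d=camera("wrist"); W=wcloud(d,c)
s=(d>0)&(abs(W[...,0]-.64)<.09)&(abs(W[...,1]-.005)<.05)&(W[...,2]>.035)&(W[...,2]<.0445)
L=Ro.from_euler('z',6.5,degrees=True).inv().apply(W[s]-[.6417,.0055,0]); L=L[(abs(L[:,1])<.045)&(abs(L[:,0])<.069)]
print(len(L),np.median(L[:,2]),np.percentile(L*1000,[1,50,99],axis=0).round(1).tolist(),cv2.minAreaRect((L[:,:2]*1000).astype(np.float32)))
m=cut_out("stone","wrist")
if m:
    P=W[m[0]["mask"]&(d>0)]; z=np.median(P[:,2]); P=P[abs(P[:,2]-z)<.003]; print(m[0]["score"],z,cv2.minAreaRect((P[:,:2]*1000).astype(np.float32)))
goal(6.5,33,[.636,.0055,.029])
```

```text
4333 0.04031676071457906 [[-63.4, -24.5, 37.1], [-16.9, -0.3, 40.3], [59.6, 24.5, 41.5]] ((2.5364837646484375, -7.954692840576172), (67.05733489990234, 133.6878204345703), 89.28174591064453)
0.79 0.040312618908094684 ((640.7789916992188, 5.1931304931640625), (126.7603759765625, 50.83759689331055), 6.20442008972168)
pos [ 0.5484 -0.0048  0.1684] F [ 0.6 -0.5 -0.1] open 0.0666 t 14.6
turn [ 0.04 -0.36  0.05] shift after turn [0.002  0.0003 0.1649] before turn [0.0009 0.0002 0.165 ]
```

Emit:
servo_tool --moves '[[[0, 0, 0], [0.003, -0.001, 0.035], 78], [[0, 0, 0], [0.002, 0, 0.04], 78], [[0, 0, 0], [0, 0, 0.035], 78], [[0, 0, 0], [0, 0, 0.025], 78], [[0, 0, 0], [0, 0, 0.015], 78], [[0, 0, 0], [0, 0, 0.008], 78], [[0, 0, 0], [0, 0, 0.003], 78], [[0, 0, 0], [0, 0, 0], 78]]'

```text
time: 15.4
ee_pos: [0.6308, 0.0039, 0.0301]
tcp_rot: [180.0, 32.7, -173.4]
wrist_force: [-0.4, -0.1, -0.7]
opening: 0.0665
grasp_force: 0.0
```

Run:
```python
from h import *
goal(6.2,33,[.632,.0042,.028])
```

```text
pos [0.6308 0.0039 0.0301] F [-0.4 -0.1 -0.7] open 0.0665 t 15.4
turn [ 0.23 -0.34  0.35] shift after turn [0.0001 0.0002 0.0024] before turn [0.0001 0.0002 0.0024]
```

Emit:
servo_tool --moves '[[[0, 0, 0], [0, 0, 0.0025], 78], [[0, 0, 0], [0, 0, 0], 50], [[0, 0, 0], [0, 0, 0], 45], [[0, 0, 0], [0, 0, 0], 45], [[0, 0, 0], [0, 0, 0], 45], [[0, 0, 0], [0, 0, 0], 45], [[0, 0, 0], [0, 0, 0], 45]]' --force 60

```text
time: 16.1
ee_pos: [0.6323, 0.0038, 0.0286]
tcp_rot: [-180.0, 32.7, -173.4]
wrist_force: [-5.1, -0.2, 5.9]
opening: 0.0484
grasp_force: 63.3
```

Emit:
servo_tool --moves '[[[0, 0, 0], [-0.0025, 0, -0.004], 45], [[0, 0, 0], [-0.005, 0, -0.008], 45], [[0, 0, 0], [-0.005, 0, -0.008], 45], [[0, 0, 0], [-0.005, 0, -0.008], 45], [[0, 0, 0], [-0.004, 0, -0.006], 45], [[0, 0, 0], [0, 0, 0], 45]]'

```text
time: 16.7
ee_pos: [0.6325, 0.0038, 0.0696]
tcp_rot: [-180.0, 32.8, -173.4]
wrist_force: [-0.0, -0.7, -2.5]
opening: 0.0479
grasp_force: 62.4
```

Run:
```python
from h import *
goal(0,33,[.466,.341,.08])
c=calibration("wrist");p,d=camera("wrist"); cv2.imwrite("pics/w4.png",p[:,:,::-1]);W=wcloud(d,c)
m=cut_out("stone","wrist")
if m:
    P=W[m[0]["mask"]&(d>0)]; z=np.median(P[:,2]); P=P[abs(P[:,2]-z)<.004]; A=np.c_[P[:,:2],np.ones(len(P))];s=np.linalg.lstsq(A,P[:,2],rcond=None)[0]
    print(m[0]["score"],z,len(P),cv2.minAreaRect((P[:,:2]*1000).astype(np.float32)),np.degrees(s[:2]))
```

```text
pos [0.6325 0.0038 0.0696] F [-0.  -0.7 -2.5] open 0.0479 t 16.7
turn [ 3.58 -0.23  5.57] shift after turn [ 0.134   0.3372 -0.0994] before turn [ 0.1007  0.3542 -0.0773]
0.71 0.0052505943948059795 1275 ((521.0645141601562, 57.09580612182617), (14.544204711914062, 52.74462890625), 16.745098114013672) [-1.87899537 -0.49561881]
```

View pics/w4.png

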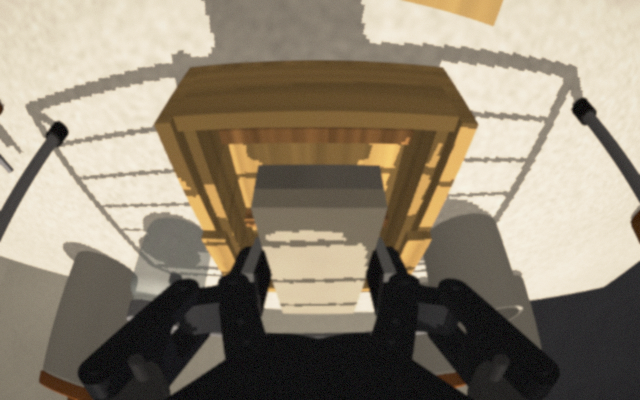

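The stone is clear of its bearers and level in the grip, with its front end at (318,180). I pull it out backwards before going sideways, to keep clear of the rack leg.

Emit:
servo_tool --moves '[[[0, 0, 0], [0.006, 0, -0.015], 45], [[0, 0, 0], [0.02, 0, -0.02], 45], [[0, 0, 0], [0.034, 0, -0.022], 45], [[0, 0, 0], [0.034, 0, -0.022], 45], [[0, 0, 0], [0.034, 0, -0.022], 45], [[0, 0, 0], [0.034, 0, -0.022], 45], [[0, 0, 0], [0.017, 0, -0.011], 45], [[0, 0, 0], [0, 0, 0], 45]]'

```text
time: 17.6
ee_pos: [0.4247, -0.0257, 0.084]
tcp_rot: [179.7, 31.8, -173.4]
wrist_force: [0.6, -0.4, -2.7]
opening: 0.0482
grasp_force: 63.8
```

Run:
```python
from h import *
goal(0,33,[.466,.341,.08])
```

```text
pos [ 0.4247 -0.0257  0.084 ] F [ 0.6 -0.4 -2.7] open 0.0482 t 17.6
turn [ 3.8  -1.2   5.54] shift after turn [-0.0324  0.3667  0.0258] before turn [-0.0683  0.3593  0.0489]
```

Emit:
servo_tool --moves '[[[1.9, -0.6, 2.8], [0, 0, 0], 45], [[1.9, -0.6, 2.8], [0, 0, 0], 45], [[0, 0, 0], [0, 0.04, 0], 45], [[0, 0, 0], [0, 0.046, 0], 45], [[0, 0, 0], [0, 0.046, 0], 45], [[0, 0, 0], [0, 0.046, 0], 45], [[0, 0, 0], [0, 0.046, 0], 45], [[0, 0, 0], [0, 0.046, 0], 45], [[0, 0, 0], [-0.01, 0.046, 0.008], 45], [[0, 0, 0], [-0.01, 0.03, 0.008], 45], [[0, 0, 0], [-0.012, 0.02, 0.009], 45], [[0, 0, 0], [0, 0, 0], 45]]'

```text
time: 18.8
ee_pos: [0.4768, 0.3425, 0.0819]
tcp_rot: [179.6, 32.5, 180.0]
wrist_force: [-0.5, -0.5, -2.6]
opening: 0.0486
grasp_force: 64.2
```

Run:
```python
from h import *
goal(0,33,[.466,.341,.08])
c=calibration("wrist");p,d=camera("wrist"); cv2.imwrite("pics/w5.png",p[:,:,::-1]);W=wcloud(d,c); e=get_obs()["ee_pos"]
P=W[(d>0)&(abs(W[...,0]-e[0])<.1)&(abs(W[...,1]-e[1])<.035)&(abs(W[...,2]-(e[2]+.0115))<.006)&(W[...,0]<e[0]+.06)]
A=np.c_[P[:,:2],np.ones(len(P))];s=np.linalg.lstsq(A,P[:,2],rcond=None)[0]
Q=P[P[:,0]<e[0]-.02]
print(len(P),np.percentile(P*1000,[1,50,99],axis=0).round(1).tolist(),cv2.minAreaRect((Q[:,:2]*1000).astype(np.float32)),np.degrees(s[:2]))
for n in("holder","holder_stop","jaw_back"):
    print(n,[(np.round(w("wrist",x["xyz"]),4).tolist(),round(x["score"],2)) for x in mark_of(n,"wrist")[:1]])
p,d=camera("scene"); P=cloud("scene",d)
b=P[(d>0)&(P[...,2]>.01)&(P[...,2]<.045)&(abs(P[...,1]-.341)<.06)&(P[...,0]>.32)&(P[...,0]<.6)]
for lo,hi in((.01,.02),(.026,.034),(.034,.042)):
    q=b[(b[:,2]>lo)&(b[:,2]<hi)]; print(lo,len(q),np.percentile(q*1000,[1,50,99],axis=0).round(1).tolist() if len(q) else 0,cv2.minAreaRect((q[:,:2]*1000).astype(np.float32)) if len(q) else 0)
```

```text
pos [0.4768 0.3425 0.0819] F [-0.5 -0.5 -2.6] open 0.0486 t 18.8
turn [ 0.35 -0.47 -0.01] shift after turn [ 0.0101 -0.0015 -0.0043] before turn [ 0.0101 -0.0015 -0.0042]
13180 [[423.3, 311.9, 87.6], [450.5, 342.2, 93.6], [532.2, 369.6, 97.6]] ((439.0043029785156, 342.4510803222656), (33.95485305786133, 61.676483154296875), 0.03204119950532913) [0.69242486 0.18490127]
holder [([0.4829, 0.3378, -0.0011], 0.96)]
holder_stop []
jaw_back [([0.3735, 0.3319, 0.0291], 0.65)]
0.01 344 [[348.5, 313.2, 10.1], [473.6, 356.4, 15.2], [563.3, 369.1, 19.8]] ((469.4207763671875, 340.6770935058594), (247.73382568359375, 82.20782470703125), 6.217931747436523)
0.026 62 [[380.7, 310.5, 26.1], [548.9, 343.4, 29.5], [556.9, 368.4, 33.7]] ((466.612060546875, 345.27313232421875), (57.9471435546875, 180.2522735595703), 86.06956481933594)
0.034 17 [[382.0, 311.3, 34.2], [545.9, 334.2, 35.7], [556.4, 366.4, 39.6]] ((470.55706787109375, 348.9423522949219), (55.53882598876953, 171.67933654785156), 82.30289459228516)
```

View pics/w5.png

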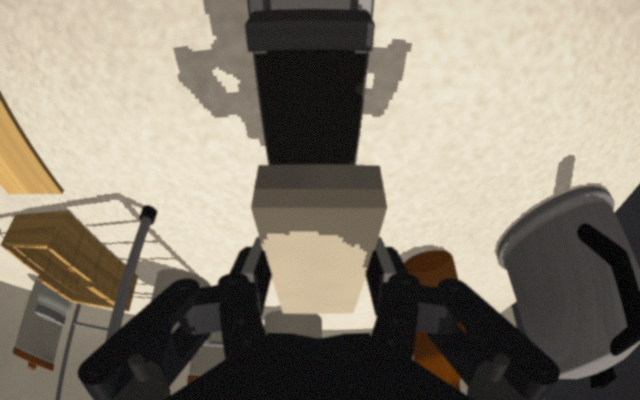

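The wrist view shows the stone at (318,240) above the dark holder bed, with the jaw at (312,35). The bed's middle line sits slightly left of the stone's, so I measure that offset.

Run:
```python
from h import *
c=calibration("wrist");p,d=camera("wrist");W=wcloud(d,c);dark=p.max(2)<45
r=(d>0)&(abs(W[...,1]-.341)<.06)
for n,x0,x1,lo,hi in(("bed",.395,.425,.011,.021),("bed",.405,.415,.011,.021),("bed",.415,.425,.011,.021),("jaw",.36,.40,.033,.042)):
    q=W[r&(W[...,0]>x0)&(W[...,0]<x1)&(W[...,2]>lo)&(W[...,2]<hi)]
    print(n,len(q),np.percentile(q*1000,[1,50,99],axis=0).round(1).tolist() if len(q) else 0, cv2.minAreaRect((q[:,:2]*1000).astype(np.float32))[2] if len(q) else 0)
e=get_obs()["ee_pos"]
q=W[(d>0)&(abs(W[...,0]-.43)<.008)&(abs(W[...,1]-.341)<.05)&(abs(W[...,2]-.093)<.005)];print("stone y",np.percentile(q[:,1]*1000,[1,50,99]).round(1))
q=W[(d>0)&(abs(W[...,1]-.341)<.015)&(abs(W[...,2]-.08)<.007)&(W[...,0]<.45)];print("stone front x",np.percentile(q[:,0]*1000,[5,50,95]).round(1))
goal(0,32.5,[.465,.341,.08])
```

```text
bed 4807 [[399.2, 309.2, 11.9], [411.0, 338.1, 16.3], [424.7, 367.8, 17.7]] 89.76419067382812
bed 1849 [[405.1, 309.3, 11.9], [409.9, 338.6, 16.3], [414.9, 367.9, 17.7]] 89.98658752441406
bed 1702 [[415.1, 308.9, 12.1], [419.8, 338.1, 16.3], [424.9, 367.6, 17.7]] 89.98802185058594
jaw 4025 [[375.7, 312.5, 33.4], [381.9, 338.5, 36.7], [389.6, 364.7, 38.2]] 89.33782196044922
stone y [313.8 338.4 362.7]
stone front x [421.5 422.3 423.1]
pos [0.4752 0.338  0.0816] F [ 0.6  0.8 -2. ] open 0.0486 t 19.1
turn [ 0.15 -0.05 -0.06] shift after turn [ 0.0094  0.003  -0.0042] before turn [ 0.0094  0.003  -0.0041]
```

Emit:
servo_tool --moves '[[[0, 0.4, 0], [0.0084, 0, -0.0054], 45], [[0, 0, 0], [0.0081, 0, 0.0126], 45], [[0, 0, 0], [0.0081, 0, 0.0126], 45], [[0, 0, 0], [0.0064, 0, 0.0101], 45], [[0, 0, 0], [0.0027, 0, 0.0042], 45], [[0, 0, 0], [0.0011, 0, 0.0017], 45], [[0, 0, 0], [0, 0, 0], 45], [[0, 0, 0], [0, 0, 0], 45]]'

```text
time: 19.9
ee_pos: [0.4649, 0.3387, 0.0328]
tcp_rot: [179.8, 32.0, 180.0]
wrist_force: [-0.1, -0.8, -3.3]
opening: 0.0483
grasp_force: 64.1
```

Run:
```python
from h import *
goal(0,32,[.465,.338,.0265])
c=calibration("wrist");p,d=camera("wrist");W=wcloud(d,c)
q=W[(d>0)&(abs(W[...,0]-.42)<.006)&(abs(W[...,1]-.338)<.04)&(abs(W[...,2]-.045)<.006)];print("stone y,z",np.percentile(q[:,1]*1000,[1,50,99]).round(1),np.median(q[:,2]))
q=W[(d>0)&(abs(W[...,0]-.405)<.004)&(abs(W[...,1]-.338)<.04)&(W[...,2]<.021)&(W[...,2]>.011)];print("bed y,z",np.percentile(q[:,1]*1000,[1,50,99]).round(1),np.median(q[:,2]))
q=W[(d>0)&(abs(W[...,1]-.338)<.015)&(abs(W[...,2]-.032)<.006)&(W[...,0]<.45)&(W[...,0]>.4)];print("stone front x",np.percentile(q[:,0]*1000,[5,50,95]).round(1))
```

```text
pos [0.4649 0.3387 0.0328] F [-0.1 -0.8 -3.3] open 0.0483 t 19.9
turn [ 0.14  0.04 -0.03] shift after turn [ 0.0033 -0.0007  0.0054] before turn [ 0.0033 -0.0007  0.0054]
stone y,z [314.3 338.9 363.3] 0.04519013147057681
bed y,z [311.2 338.5 366. ] 0.016403265531024495
stone front x [411.3 412.  412.8]
```

Emit:
servo_tool --moves '[[[0, 0, 0], [0.0016, 0, 0.0025], 45], [[0, 0, 0], [0.0011, 0, 0.0017], 45], [[0, 0, 0], [0.0004, 0, 0.0006], 45], [[0, 0, 0], [0.0003, 0, 0.0005], 45], [[0, 0, 0], [0, 0, 0], 45], [[0, 0, 0], [0, 0, 0], 45]]'

```text
time: 20.55
ee_pos: [0.465, 0.3387, 0.0265]
tcp_rot: [179.8, 32.1, 180.0]
wrist_force: [-3.5, -0.8, 4.8]
opening: 0.0484
grasp_force: 64.9
```

Emit:
servo_tool --moves '[[[0, 0, 0], [0, 0, 0], 60], [[0, 0, 0], [0, 0, 0], 70], [[0, 0, 0], [0, 0, 0], 75], [[0, 0, 0], [0, 0, 0], 75], [[0, 0, 0], [0, 0, -0.015], 75], [[0, 0, 0], [0, 0, -0.035], 75], [[0, 0, 0], [0, 0, -0.045], 75], [[0, 0, 0], [0, 0, -0.045], 75], [[0, 0, 0], [0, 0, 0], 75]]'

```text
time: 21.45
ee_pos: [0.3902, 0.3402, 0.1508]
tcp_rot: [179.4, 32.3, 179.8]
wrist_force: [0.1, 1.6, -0.3]
opening: 0.0645
grasp_force: 0.0
```

Run:
```python
from h import *
goal(0,5,[.32,.338,.10])
c=calibration("wrist");p,d=camera("wrist");W=wcloud(d,c);cv2.imwrite("pics/w6.png",p[:,:,::-1])
q=W[(d>0)&(abs(W[...,0]-.47)<.09)&(abs(W[...,1]-.338)<.04)&(abs(W[...,2]-.0385)<.003)&(W[...,0]>.395)]
print("stone",len(q),cv2.minAreaRect((q[:,:2]*1000).astype(np.float32)),np.percentile(q*1000,[1,50,99],axis=0).round(1).tolist())
q=W[(d>0)&(W[...,0]>.36)&(W[...,0]<.395)&(abs(W[...,1]-.338)<.04)&(W[...,2]>.0345)&(W[...,2]<.04)]
print("jaw",len(q),cv2.minAreaRect((q[:,:2]*1000).astype(np.float32)))
print([(np.round(w("wrist",x["xyz"]),4).tolist(),round(x["score"],2)) for x in mark_of("jaw_back","wrist")[:1]])
```

```text
pos [0.3902 0.3402 0.1508] F [ 0.1  1.6 -0.3] open 0.0645 t 21.45
turn [ 5.100e-01  2.728e+01 -2.000e-02] shift after turn [ 0.0743 -0.0022  0.0445] before turn [ 0.0865 -0.0025  0.0055]
stone 4706 ((473.67816162109375, 338.5036926269531), (50.8194580078125, 125.970703125), 89.84131622314453) [[411.6, 314.0, 36.6], [457.9, 338.4, 38.3], [533.9, 362.9, 39.6]]
jaw 1162 ((382.86798095703125, 338.8088073730469), (53.76995086669922, 14.791311264038086), 89.91510009765625)
[([0.3762, 0.3344, 0.0212], 0.96)]
```

View pics/w6.png

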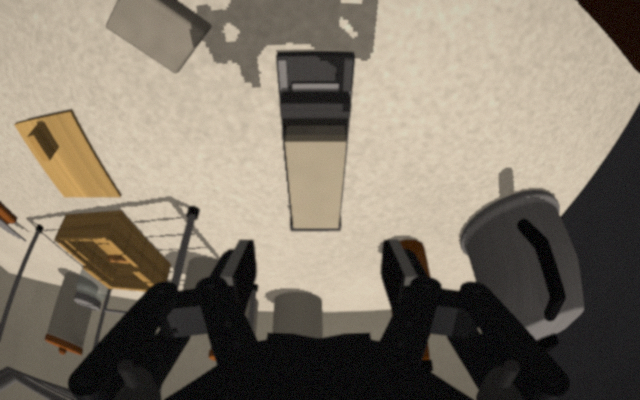

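The stone lies straight on the bed at (316,185) with the jaw at (315,105). The holder is clear for the push.

Emit:
servo_tool --moves '[[[0, 8.08, 0], [0, 0, 0], 0], [[0, 8.08, 0], [0, 0, 0], 0], [[0, 8.08, 0], [0, 0, 0], 0], [[0, 8.08, 0], [0, 0, 0], 0], [[0, 0, 0], [0.03, 0, 0], 0], [[0, 0, 0], [0.03, 0, 0.03], 0], [[0, 0, 0], [0, 0, 0.03], 0], [[0, 0, 0], [0, 0, 0], 0], [[0, 0, 0], [0, 0, 0], 0]]'

```text
time: 22.45
ee_pos: [0.33, 0.3377, 0.0843]
tcp_rot: [180.0, -0.4, -180.0]
wrist_force: [0.6, -0.1, 1.5]
opening: -0.0002
grasp_force: 0.0
```

Run:
```python
from h import *
goal(0,0,[.342,.3385,.025])
```

```text
pos [0.33   0.3377 0.0843] F [ 0.6 -0.1  1.5] open -0.0002 t 22.45
turn [ 0.02 -0.4   0.04] shift after turn [-0.012   0.0008  0.0593] before turn [-0.0124  0.0008  0.0592]
```

Emit:
servo_tool --moves '[[[0, 0, 0], [-0.012, 0.001, 0.025], 0], [[0, 0, 0], [0, 0, 0.025], 0], [[0, 0, 0], [0, 0, 0.009], 0], [[0, 0, 0], [0, 0, 0], 0], [[0, 0, 0], [-0.008, 0, 0], 0], [[0, 0, 0], [-0.008, 0, 0], 0], [[0, 0, 0], [-0.005, 0, 0], 0], [[0, 0, 0], [-0.005, 0, 0], 0], [[0, 0, 0], [-0.005, 0, 0], 0], [[0, 0, 0], [-0.005, 0, 0], 0], [[0, 0, 0], [0, 0, 0], 0]]'

```text
time: 23.55
ee_pos: [0.3784, 0.3393, 0.0255]
tcp_rot: [179.9, -0.3, -180.0]
wrist_force: [-0.5, 0.0, 0.1]
opening: -0.0005
grasp_force: 0.0
```

Emit:
servo_tool --moves '[[[0, 0, 0], [-0.003, 0, 0], 0], [[0, 0, 0], [-0.002, 0, 0], 0]]'

```text
time: 23.75
ee_pos: [0.3826, 0.3393, 0.0254]
tcp_rot: [179.9, -0.3, -179.9]
wrist_force: [-2.9, 0.8, 1.3]
opening: -0.0002
grasp_force: 1.6
```

Run:
```python
from h import *
goal(0,0,[.393,.3385,.025])
c=calibration("wrist");p,d=camera("wrist");W=wcloud(d,c)
q=W[(d>0)&(W[...,0]>.36)&(W[...,0]<.43)&(abs(W[...,1]-.3385)<.04)&(W[...,2]>.033)&(W[...,2]<.042)]
for a,b in((.312,.322),(.355,.365)):
    x=q[(q[:,1]>a)&(q[:,1]<b)]; print(len(x),np.percentile(x*1000,[1,50,99],axis=0).round(1).tolist())
```

```text
pos [0.3826 0.3393 0.0254] F [-2.9  0.8  1.3] open -0.0002 t 23.75
turn [ 0.08 -0.35  0.07] shift after turn [-0.0104 -0.0008  0.0004] before turn [-0.0104 -0.0008  0.0004]
134 [[392.6, 312.3, 33.1], [393.7, 315.5, 36.2], [396.8, 319.9, 37.7]]
100 [[392.3, 358.1, 33.1], [393.8, 362.0, 36.2], [396.4, 364.7, 37.8]]
```

Emit:
servo_tool --moves '[[[0, 0, 0], [-0.002, 0, 0], 0], [[0, 0, 0], [-0.002, 0, 0], 0], [[0, 0, 0], [-0.002, 0, 0], 0], [[0, 0, 0], [-0.002, 0, 0], 0]]'

```text
time: 24.2
ee_pos: [0.3904, 0.3392, 0.0254]
tcp_rot: [179.9, -0.4, -179.9]
wrist_force: [-5.4, -1.5, 2.7]
opening: 0.0001
grasp_force: 2.8
```

Emit:
servo_tool --moves '[[[0, 0, 0], [-0.001, 0, 0], 0], [[0, 0, 0], [-0.001, 0, 0], 0]]'

```text
time: 24.4
ee_pos: [0.3924, 0.3392, 0.0254]
tcp_rot: [179.9, -0.4, -179.9]
wrist_force: [-5.8, -0.6, 4.2]
opening: 0.0
grasp_force: 2.7
```

Emit:
servo_tool --moves '[[[0, 0, 0], [-0.0005, 0, 0], 0], [[0, 0, 0], [-0.0005, 0, 0], 0]]'

```text
time: 24.6
ee_pos: [0.3931, 0.3392, 0.0254]
tcp_rot: [179.9, -0.4, -179.9]
wrist_force: [-8.6, -0.9, 5.2]
opening: 0.0003
grasp_force: 4.5
```

Emit:
servo_tool --moves '[[[0, 0, 0], [-0.0005, 0, 0], 0], [[0, 0, 0], [-0.0005, 0, 0], 0]]'

```text
time: 24.8
ee_pos: [0.3931, 0.3392, 0.0254]
tcp_rot: [179.9, -0.5, -179.9]
wrist_force: [-14.5, -0.6, 7.8]
opening: 0.0001
grasp_force: 7.2
```

Emit:
servo_tool --moves '[[[0, 0, 0], [-0.0005, 0, 0], 0], [[0, 0, 0], [0, 0, 0], 0]]'

```text
time: 25.0
ee_pos: [0.3932, 0.3392, 0.0254]
tcp_rot: [179.9, -0.6, -179.9]
wrist_force: [-15.6, -0.9, 9.1]
opening: 0.0004
grasp_force: 7.6
```

The jaw has stopped against the stone: the force is rising while the position stays put. I back off and check.

Emit:
servo_tool --moves '[[[0, 0, 0], [0.005, 0, 0], 0], [[0, 0, 0], [0.02, 0, 0], 0], [[0, 0, 0], [0, 0, -0.04], 0], [[0, 0, 0], [0, 0, -0.05], 0], [[0, 0, 0], [0, 0, -0.03], 0], [[0, 0, 0], [0, 0, 0], 0]]'

```text
time: 25.6
ee_pos: [0.3729, 0.3406, 0.1506]
tcp_rot: [179.6, 0.1, -180.0]
wrist_force: [0.5, 0.3, 0.3]
opening: -0.0002
grasp_force: 0.0
```

Run:
```python
from h import *
o=st()
c=calibration("wrist");p,d=camera("wrist");W=wcloud(d,c)
q=W[(d>0)&(W[...,0]>.395)&(W[...,0]<.58)&(abs(W[...,1]-.3385)<.04)&(W[...,2]>.026)&(W[...,2]<.042)]
for z0,z1 in((.026,.033),(.0345,.0375),(.0375,.042)): 
    x=q[(q[:,2]>z0)&(q[:,2]<z1)]; print(z0,len(x),np.percentile(x*1000,[1,99],axis=0).round(1).tolist())
m=cut_out("stone","wrist"); P=W[m[0]["mask"]&(d>0)]; P=P[abs(P[:,2]-.038)<.003];print("stone",cv2.minAreaRect((P[:,:2]*1000).astype(np.float32)))
L=Ro.from_euler('z',0).apply
a=[]
for xs in np.arange(.395,.57,.002):
    s=(d>0)&(abs(W[...,0]-xs)<.001)&(abs(W[...,1]-.3385)<.02)&(W[...,2]<.05)
    a.append((round(xs*1000),round(float(np.median(W[...,2][s]))*1000,1)) if s.any() else 0)
print(a[:14],a[60:])
p,d=camera("top");cv2.imwrite("pics/t2.png",cv2.resize(p[100:340,150:520,::-1],None,fx=2,fy=2))
```

```text
{'time': 25.6, 'q': [42.2697, -2.3645, -6.3314, 85.7209, 0.2514, 42.2209], 'ee_pos': [0.3729, 0.3406, 0.1506], 'tcp_rot': [179.604, 0.0622, -179.9507], 'wrist_force': [0.5325, 0.2945, 0.3397], 'opening': -0.0002, 'grasp_force': 0.0}
0.026 199 [[402.6, 312.6, 26.3], [552.6, 364.0, 32.8]]
0.0345 774 [[403.4, 312.1, 34.8], [510.0, 364.7, 37.5]]
0.0375 559 [[405.1, 314.1, 37.5], [542.5, 363.0, 39.8]]
stone ((480.0536193847656, 337.0723571777344), (48.894630432128906, 125.78423309326172), 88.30695343017578)
[(395, 12.5), (397, 12.9), (399, 17.2), (401, 17.1), (403, 25.9), (405, 36.0), (407, 36.8), (409, 36.9), (411, 36.9), (413, 36.8), (415, 36.9), (417, 37.0), (419, 38.5), (421, 38.3)] [(515, 38.7), (517, 38.4), (519, 38.1), (521, 38.4), (523, 38.3), (525, 38.4), (527, 38.4), (529, 38.3), (531, 38.5), (533, 38.5), (535, 38.7), (537, 38.4), (539, 38.8), (541, 38.8), (543, 38.2), 0, 0, (549, 32.2), (551, 30.9), (553, 30.0), 0, 0, 0, 0, 0, 0, 0, 0]
```

View pics/t2.png

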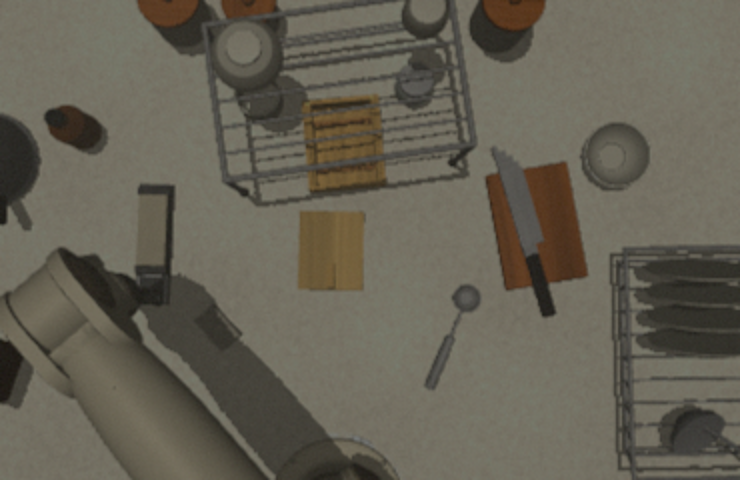

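The top view shows the lid flat on the counter at (332,250). The stone is on the holder at (155,230), against both jaw and stop. All the other objects are where they started, so I hand the job in.

```bash
python3 -c "
from workcell import *
print(job_done())"
```

```text
the job is handed in; nothing more can be done
None
```

I handed the job in at about 26 s of the 72 s allowed, and my last check agreed with the goal, but no verdict came back: the lid lies flat on the bare counter, pull side up. The stone sits straight on the holder bed, held snugly between the jaw and the fixed stop, with nothing else seen to have moved.

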